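Clamp a silver bar with a slotted cam screw

ROBOT

A 6-joint arm with a two-finger parallel gripper is mounted at the origin on the work surface. World frame = base frame: x ahead of the robot, y to its left, z up, the work surface at z = 0. Lengths are in m, angles in rad, forces in N, time in s.
With the tool pointing down it reaches from about 0.275 to 0.875 m from the base axis. Payload 12.5 kg.
Tool frame: the origin (TCP) lies on the centre line of the jaws, within the pads' length; the fingertips stand r.finger_overhang ahead of it and the grasp point (between the pads) lies 3 mm ahead of it (r.finger_overhang is the distance from the TCP to the fingertips, in m); z points along the fingers, y is the direction in which the jaws open and shut (so a half turn about z gives the same grasp; the last joint's range is limited). The gripper opens to 85 mm and grips with 20 to 120 N. Pads are 22 mm wide; open, the fingers measure 114 mm over their backs; the gripper's body (76 mm by 85 mm) begins 54 mm behind the grasp point. The pads swing forward as they close: fully open they stand 13 mm farther back than shut.
Start: joints at [1.154, 0.351, 1.652, -0, 1.139, -0.085], TCP at [0.179, 0.52, 0.222] pointing down, gripper open.
Joint ranges: [-2.75, 2.75], [-0.79, 2.1], [0.01, 2.65], [-1.57, 4.71], [0.07, 3.14], [-2.87, 2.87]. Speed limits (rad/s): [2.22, 2.22, 2.79, 3.14, 3.14, 3.14].

INTERFACE

Orientations are given as a unit quaternion [x, y, z, w].
In Python, from cell import r, optics gives the robot as it stands. The module is installed in compiled form; this text tells all that it offers. Calls block until the motion is done:
- r.move_to(position, orientation): joint-space move of the TCP to a pose.
- r.move_linear(position, rot=None, vel=0.15): straight line of the TCP; rot=None keeps the orientation; vel is the mean speed in m/s.
- r.set_joints(angles): joint-space move.
- r.set_gripper(opening, squeeze=None): opening from 0.0 (shut) to 1.0 (fully open); squeeze is the grip in N (None keeps the last); returns when the fingers have stopped.
- r.sleep(seconds).
- r.inverse_kinematics(position, orientation): joint angles nearest the present ones, or None.
- optics.get_image(name): name is "scene" or "top"; returns a dict with "pixels" (480x640x3 uint8, red, green, blue), "depth" (480x640 float32, m along the optical axis (not along the pixel's ray), 0 where there is no reading), "fx", "fy", "cx", "cy" (pixels), "camera_from_world" (4x4, takes a point from world to camera coordinates). Camera axes: x right, y down, z forward; pixel columns grow to the right and rows downward; lengths in m; the calibration is good to about 2 mm. A picture is of the moment at which its call begins.
A pose or a line that the arm cannot do raises r.PlanningError and nothing moves.
- r.hand_in(): hands the job in, once; it reports no verdict.
Readings, each from a call of its own:
- r.current_t(): time.
- r.current_q(): joint angles.
- r.current_qvel(): joint speeds.
- r.current_effort(): joint torques, N m.
- r.current_tool_pos(): TCP position.
- r.current_ee_rot(): TCP orientation.
- r.current_contact_force(): force on the tool from outside, world axes, zero at the start.
- r.current_torque(): the same for the moment, N m.
- r.current_opening(): opening from 0.0 (shut) to 1.0 (fully open).
Only numpy, scipy, OpenCV 4.12 (cv2) and the standard library are available. Lean on these libraries where they do the work, as an engineer would, in place of code of your own. Each camera call takes 0.05 s, during which the arm holds its last target.

TASK

Take the flat screwdriver out of its wooden block, feel its blade into the slot of the clamp's screw by turning it lightly, and turn the screw clockwise until the silver bar is held firmly between the jaws, without bearing down hard on the screw or overtightening it. Then put the screwdriver back upright in its hole in the block, fully home, and let go; leave the mug, the jar and the steel die alone.

Things in the scene. Friction and masses are not known exactly. Their poses are not given: they have to be found in the camera images.
- driver: Flat screwdriver, 120 mm long, 110 g, upright in the wooden block. Origin at the middle of the blade's bottom edge; z up the tool. Blade 9.8 mm wide (along its x), 2.4 mm thick (y), 6 mm long; then a round steel shank 10 mm in diameter up to z = 57 mm; then the dark wooden handle. It starts fully home, its handle's lower end resting on the block.
- blade_tip (a point): Middle of the screwdriver blade's bottom edge (the driver's origin and axes).
- handle_mid (a point): Middle of the screwdriver's handle, 87 mm above the blade's end, axes as the driver. The handle is a square bar 22 x 22 mm, flats facing its x and y, 60 mm long (30 mm above and below this point), with a 3 mm brass cap on top. Grip it here from above.
- block: Light wooden tool block fixed to the bench, 90 x 60 x 65 mm high (x, y, z), origin at the centre of its underside. One upright hole 14 mm in diameter goes right through, 12 mm from its centre towards its -x; three small dark marks on top at its +x end.
- block_hole (a point): Centre of the hole's mouth on the block's top, axes as the block. With the driver fully home the blade's end is 57 mm below this point.
- clamp: Low clamp fixed to the bench: dark steel base plate 110 x 96 x 14 mm, origin on the bench under the plate, z up. Fixed steel jaw 80 mm long (x), its face at y = +16 mm, top at z = 38 mm; a sliding jaw on its -y side. An upright brass collar at x = 0, y = -32 mm holds the screw: bore 11.4 mm in diameter, flaring from z = 29 mm to 18 mm wide at its top, z = 35 mm.
- screw_top (a point): Centre of the top of the screw head, in the collar, 20 mm above the bench, 15 mm below the collar's top; axes as the clamp. Head 12 mm across, a straight slot right across it, 3.6 mm wide, 5 mm deep. The slot is found anywhere within 55 degrees of the clamp's x axis: its angle is not measured. It starts at its open stop: no turning anticlockwise. Press with 3 to 8 N; more mars it.
- jaw: Sliding steel jaw, 76 x 13 x 21 mm high; its face 6.5 mm to its +y. Screw clockwise from above drives it along the clamp's +y, 2.5 mm per rad. The screw turns stiffly (0.06 N m); let go, it keeps up to about 20 N on the bar. After about 0.8 rad of screw turn the bar meets both jaws; then each further 0.025 N m adds about 10 N on the bar. Firm: 20 to 50 N, 0.11 to 0.19 N m in all.
- blank: Bar of silver 70 x 18 x 12 mm (x, y, z), 160 g, origin at the centre of its underside, lying loose on the base plate between the jaws, with 2 mm of play in all.
- mug: White mug, 76 mm across, 85 mm high, origin under its centre; bystander.
- jar: Small glass jar with steel cap, 52 mm across, 60 mm high, origin under its centre; bystander.
- doming_die: Round steel die, 48 mm across, 36 mm high, origin under its centre; bystander.

How it is judged:
By the outcome, as a careful person would: the job done as asked, in the order asked, and still so for the second after the job is handed in, with the robot touching nothing.
It also fails if it takes over 72 s, if anything falls off the work surface, if the arm or the gripper's body presses on something with over 40 N, if the wrist force passes 120 N, or if a joint passes its speed limit or range.

## Working session

There is one attempt and no reset: what is moved stays moved. The work goes in short steps, each a Python script; the robot and the scene stay as the last script left them, time stands still between calls to the robot, and variables do not carry over. Pictures are saved under pics/ and viewed, and the job is handed in when it is done.

```bash
ls; mkdir -p pics; python3 - <<'E'
from cell import r, optics
import cv2, numpy as np
print(r.current_t(), r.current_tool_pos(), r.current_ee_rot(), r.finger_overhang, r.current_contact_force(), r.current_torque())
for n in ("scene","top"):
    d=optics.get_image(n); cv2.imwrite(f"pics/{n}0.png", d["pixels"][:,:,::-1]); np.savez(f"{n}0.npz", **d)
    print(n,d["fx"],d["fy"],d["cx"],d["cy"]); print(np.round(np.linalg.inv(d["camera_from_world"]),4))
E
```

```text
pics
0.0 [0.17898491 0.51967675 0.22133043] [ 1.65135131e-01  9.86270754e-01 -6.05445227e-04 -1.45761138e-04] 0.022 [ 0.2503233  -0.90445561  0.4975227 ] [-0.01560619 -0.0037825  -0.01626273]
scene 529.1843555344599 529.1843555344599 316.1506217240069 243.6158802990569
[[-0.2609  0.7697 -0.5827  1.1303]
 [ 0.9653  0.2122 -0.1521  0.1232]
 [ 0.0066 -0.6022 -0.7983  0.8431]
 [ 0.      0.      0.      1.    ]]
top 616.7480733734815 616.7480733734815 315.2342901539916 233.74219814574866
[[-0.0237 -0.9983  0.0537  0.4903]
 [-0.9993  0.0222 -0.0288 -0.0151]
 [ 0.0276 -0.0543 -0.9981  1.0715]
 [ 0.      0.      0.      1.    ]]
```

View pics/scene0.png

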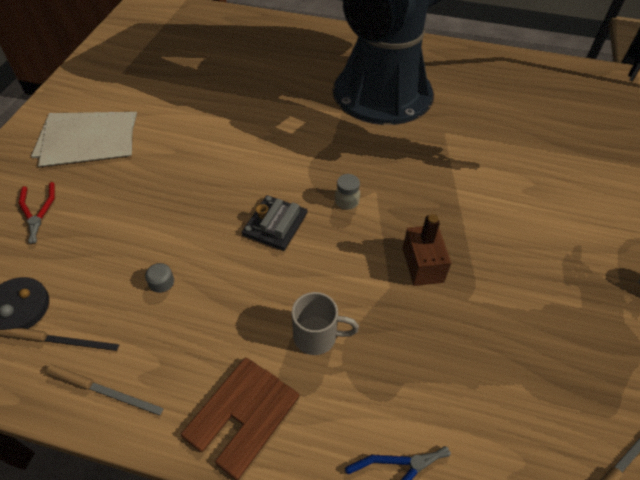

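View pics/top0.png

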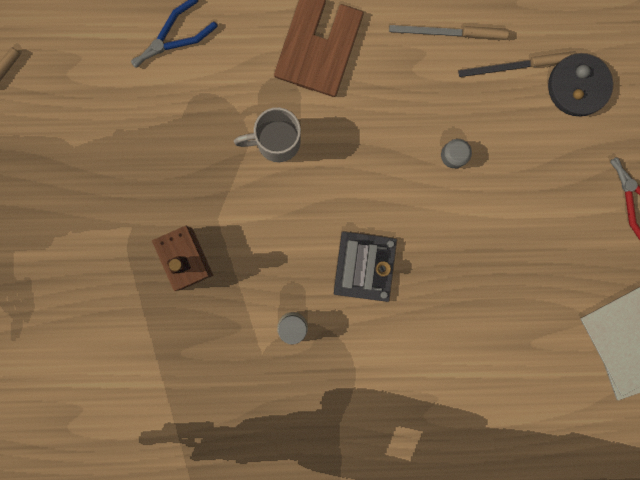

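The top view shows the block with the driver at (176,264), the clamp at (366,267) with its collar at (383,269), the jar at (292,328), the mug at (277,135) and the die at (456,153). I'll enlarge the parts I need.

```bash
python3 - <<'E'
import cv2, numpy as np
t=cv2.imread("pics/top0.png"); s=cv2.imread("pics/scene0.png")
def crop(im,x,y,w,h,k): 
    return cv2.resize(cv2.convertScaleAbs(im[y:y+h,x:x+w],alpha=1.5,beta=15),None,fx=k,fy=k,interpolation=cv2.INTER_CUBIC)
cv2.imwrite("pics/c1.png",np.hstack([crop(t,142,220,80,80,5),crop(t,326,226,80,80,5)]))
cv2.imwrite("pics/c2.png",np.hstack([crop(s,390,205,80,90,5),crop(s,235,180,80,90,5)]))
E
```

```text
(no output)
```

View pics/c1.png

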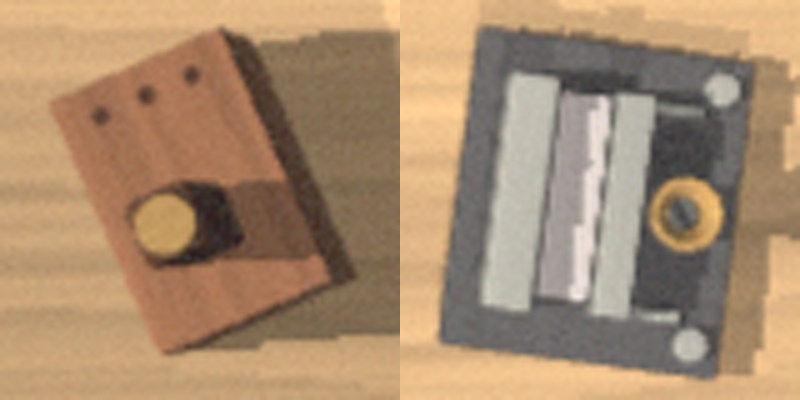

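View pics/c2.png

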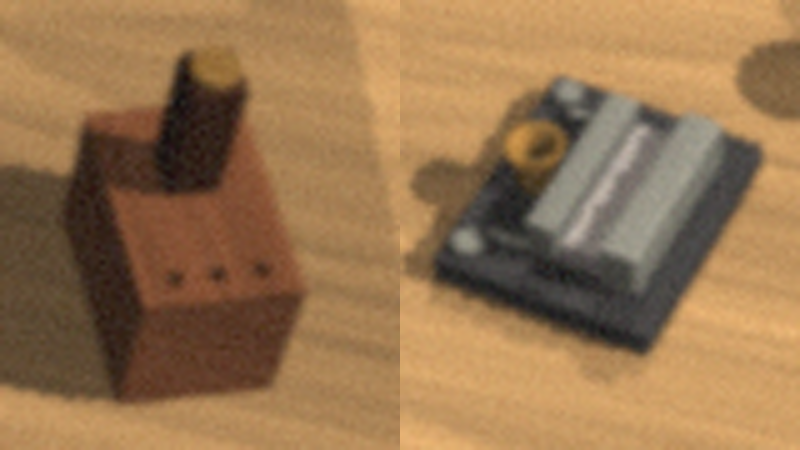

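```bash
cat > h.py <<'E'
import numpy as np
def load(n):
    d=np.load(n); K=np.array([[d['fx'],0,d['cx']],[0,d['fy'],d['cy']],[0,0,1]]); return d,K,d['camera_from_world']
def ray(n,uv):
    d,K,T=load(n); R=T[:3,:3]; c=-R.T@T[:3,3]
    v=R.T@np.linalg.solve(K,[uv[0],uv[1],1]); return c,v/np.linalg.norm(v)
def tri(a,b,na='top0.npz',nb='scene0.npz'):
    c1,v1=ray(na,a); c2,v2=ray(nb,b)
    A=np.stack([v1,-v2],1); s=np.linalg.lstsq(A,c2-c1,rcond=None)[0]
    p,q=c1+s[0]*v1,c2+s[1]*v2; return (p+q)/2,np.linalg.norm(p-q)
def atz(n,uv,z):
    c,v=ray(n,uv); return c+v*(z-c[2])/v[2]
def dep(n,uv):
    d,K,T=load(n); z=float(d['depth'][int(round(uv[1])),int(round(uv[0]))])
    p=np.linalg.solve(K,[uv[0],uv[1],1])*z; return np.linalg.inv(T)@np.append(p,1)
E
python3 - <<'E'
from h import *
np.set_printoptions(precision=4,suppress=True)
T=lambda x,y,X0,Y0:((x+.5)/5-.5+X0,(y+.5)/5-.5+Y0)
t1=lambda x,y:T(x,y,142,220); t2=lambda x,y:T(x-400,y,326,226)
s1=lambda x,y:T(x,y,390,205); s2=lambda x,y:T(x-400,y,235,180)
for nm,a,b in [("cap",t1(166,226),s1(217,67)),("collar",t2(686,214),s2(536,146)),
 ("mark1",t1(101,116),s1(263,269)),("mark2",t1(147,95),s1(218,273)),("mark3",t1(192,74),s1(175,277)),
 ("blkA",t1(50,102),s1(303,291)),("blkB",t1(222,30),s1(143,307)),("blkC",t1(328,278),s1(85,115)),
 ("pegA",t2(723,89),s2(467,241)),("pegB",t2(690,345),s2(571,94))]:
    print(nm,a,*tri(a,b),dep('top0.npz',a)[:3],dep('scene0.npz',b)[:3])
P=[atz('top0.npz',t1(*p),.065) for p in [(50,102),(222,30),(328,278),(165,353)]]
print(np.array(P)); 
for i in range(4): d=P[(i+1)%4]-P[i]; print(np.linalg.norm(d),np.degrees(np.arctan2(d[1],d[0])))
P=[atz('top0.npz',t2(*p),.014) for p in [(480,28),(754,65),(715,378),(441,342)]]
print(np.array(P)); 
for i in range(4): d=P[(i+1)%4]-P[i]; print(np.linalg.norm(d),np.degrees(np.arctan2(d[1],d[0])))
print("plate c",np.mean(P,0))
E
```

```text
cap (174.8, 264.8) [0.4987 0.1714 0.1277] 0.0016474345374282871 [0.4985 0.1716 0.1306] [0.5    0.1705 0.1288]
collar (382.8, 268.4) [ 0.4852 -0.158   0.0356] 0.0014665221028728036 [ 0.485  -0.1593  0.0212] [ 0.4797 -0.1613  0.0284]
mark1 (161.8, 242.8) [0.5353 0.204  0.0667] 0.001639890920355728 [0.535  0.2041 0.0701] [0.535  0.2032 0.0661]
mark2 (171.0, 238.6) [0.5417 0.1887 0.0673] 0.0021303391009405517 [0.5415 0.1893 0.07  ] [0.541  0.1878 0.0659]
mark3 (180.0, 234.4) [0.5482 0.174  0.0681] 0.002161652652100463 [0.548  0.1749 0.0689] [0.5461 0.1731 0.0649]
blkA (151.6, 240.0) [0.5403 0.2198 0.0659] 0.0030464249174275843 [0.54   0.2208 0.0685] [0.5413 0.2182 0.0666]
blkB (186.0, 225.6) [0.5624 0.1648 0.0655] 0.0018025985997936142 [0.5623 0.1657 0.0655] [0.5597 0.1641 0.0614]
blkC (207.2, 275.2) [0.4812 0.131  0.0664] 0.002760404407810833 [0.481  0.1325 0.0657] [0.4816 0.1297 0.0663]
pegA (390.2, 243.4) [ 0.5276 -0.174   0.0201] 0.0012275692886824863 [ 0.5273 -0.1729  0.0233] [ 0.5289 -0.174   0.0218]
pegB (383.6, 294.6) [ 0.4403 -0.1599  0.018 ] 0.00022811579731171414 [ 0.4404 -0.1594  0.0207] [ 0.4406 -0.1599  0.0184]
[[0.5401 0.2216 0.065 ]
 [0.5623 0.1658 0.065 ]
 [0.481  0.1326 0.065 ]
 [0.4581 0.1854 0.065 ]]
0.06003488443966276 -68.30248565166121
0.08784018518282337 -157.81038214943788
0.05756803904596443 113.47506498116307
0.08968152745599943 23.77368023620332
[[ 0.5505 -0.0911  0.014 ]
 [ 0.5356 -0.1853  0.014 ]
 [ 0.4286 -0.1686  0.014 ]
 [ 0.4433 -0.0749  0.014 ]]
0.09539666770632564 -98.96440844996086
0.10831444641453317 171.11166720845085
0.09479450722094356 81.12238464488433
0.1084605141421997 -8.57027502824311
plate c [ 0.4895 -0.13    0.014 ]
```

```bash
python3 - <<'E'
import cv2, numpy as np
t=cv2.imread("pics/top0.png"); s=cv2.imread("pics/scene0.png")
def crop(im,x,y,w,h,k,a=2,g=0.7): 
    c=im[y:y+h,x:x+w].astype(float)/255; c=np.clip((c*1.3)**g,0,1)*255
    return cv2.resize(c.astype(np.uint8),None,fx=k,fy=k,interpolation=cv2.INTER_CUBIC)
cv2.imwrite("pics/c3.png",np.hstack([crop(t,160,248,40,30,10,g=.45),crop(t,364,254,40,30,10)]))
cv2.imwrite("pics/c4.png",np.hstack([crop(s,410,208,40,40,10,g=.45),crop(s,243,190,40,40,10)]))
E
```

```text
(no output)
```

View pics/c3.png

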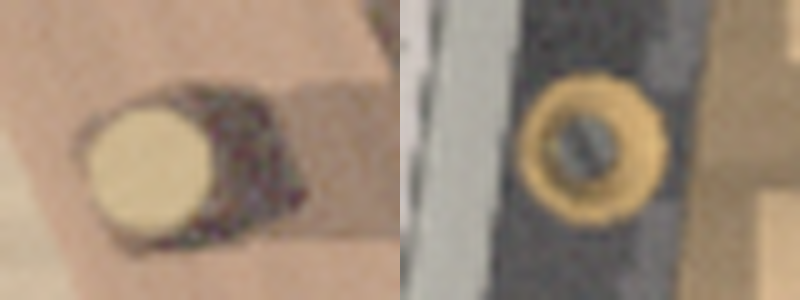

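View pics/c4.png

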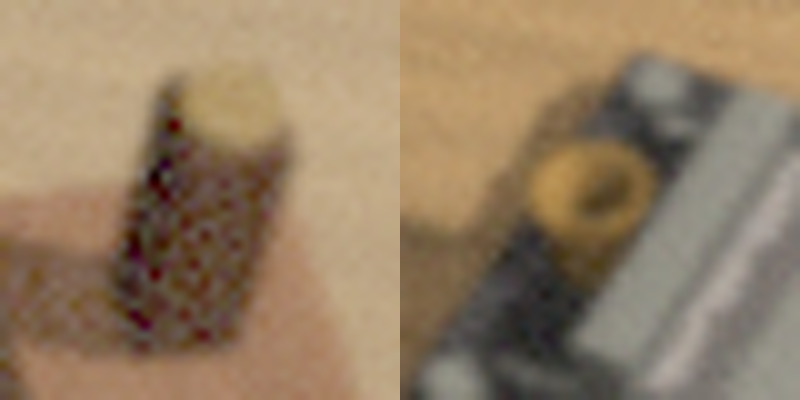

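The enlarged crops show the driver cap centre at top pixel (174.8,264.8) and the handle flats roughly parallel to the block (about 20–23°). The collar is at (382.8,268.4). A dark slot runs from upper left to lower right on the screw head, at a world yaw of about 34°. The heights I measured (cap 128 mm, block 66 mm, collar 35 mm) match the text. I'll centre the handle by gripping it along both directions.

```bash
cat > rb.py <<'E'
from cell import r, optics
import numpy as np, cv2
np.set_printoptions(precision=4,suppress=True)
def Q(deg):
    a=np.radians((deg+90)/2); return [np.cos(a),np.sin(a),0,0]
def pic(n,name):
    d=optics.get_image(n); np.savez(name+'.npz',**d); cv2.imwrite(f'pics/{name}.png',d['pixels'][:,:,::-1]); return d
def st(s=''):
    print(s,'t',round(r.current_t(),2),'p',np.array(r.current_tool_pos()),'q6',round(np.degrees(r.current_q()[5]),1),'F',np.array(r.current_contact_force()).round(2),'M',np.array(r.current_torque()).round(3),'op',round(r.current_opening(),3))
E
python3 - <<'E'
from rb import *
p=[0.499,0.1716]
r.set_gripper(0.55,60); st('g')
r.move_to([*p,0.16],Q(-68)); st('above'); 
r.move_linear([*p,0.098]); st('down')
E
```

```text
g t 0.57 p [0.1791 0.52   0.2219] q6 -4.8 F [ 1.02  0.64 -0.15] M [-0.005  0.003  0.015] op 0.548
above t 2.31 p [0.4989 0.1722 0.1601] q6 81.9 F [-0.65  0.02  0.18] M [ 0.03  -0.028 -0.042] op 0.55
down t 2.88 p [0.4993 0.172  0.0985] q6 81.9 F [ 0.09 -0.5  -1.03] M [-0.009 -0.004  0.009] op 0.551
```

```bash
python3 - <<'E'
from rb import *
e=r.current_ee_rot(); print(np.degrees(2*np.arctan2(e[1],e[0]))-90, e, r.current_q())
r.set_gripper(0.0,40); st('closed1')
r.set_gripper(0.5); st('open')
p=r.current_tool_pos()
r.move_to([0.499,0.1716,0.098],Q(22)); st('rot')
r.set_gripper(0.0,80); st('closed2')
r.move_linear([0.499,0.1716,0.175],vel=0.1); st('up')
F=[];M=[]
for i in range(10): r.sleep(0.03); F.append(r.current_contact_force()); M.append(r.current_torque())
print(np.mean(F,0),np.std(F,0),np.mean(M,0),np.std(M,0))
pic('scene','s1');pic('top','t1')
E
```

```text
-67.95737178965788 [ 0.9816  0.1912  0.0002 -0.    ] [ 0.2436  0.476   1.8139 -0.      0.8512  1.4297]
closed1 t 3.22 p [0.4996 0.1719 0.0991] q6 81.9 F [-0.8   0.36  6.67] M [0.089 0.261 0.036] op 0.248
open t 3.56 p [0.499  0.1716 0.098 ] q6 81.9 F [ 0.78 -0.75 -0.12] M [-0.012  0.046  0.018] op 0.499
rot t 4.96 p [0.499  0.1716 0.098 ] q6 -8.0 F [-0.11 -0.23  0.05] M [-0.041 -0.054 -0.07 ] op 0.497
closed2 t 5.28 p [0.4991 0.1716 0.0983] q6 -8.1 F [-0.8  -0.38  4.86] M [-0.018  0.207 -0.003] op 0.235
up t 6.2 p [0.4986 0.1715 0.1744] q6 -8.1 F [-0.76  0.56 -2.03] M [-0.025  0.039 -0.031] op 0.234
[-0.0804  0.2488 -0.9608] [0.569  0.5028 0.5992] [ 0.0077  0.0072 -0.0056] [0.0316 0.0219 0.0308]
```

```bash
python3 - <<'E'
import cv2, numpy as np
from h import *
d,K,T=load('s1.npz')
def proj(n,p):
    d,K,T=load(n); c=T@np.append(p,1); u=K@c[:3]; return u[:2]/u[2]
for n in('s1.npz','t1.npz'): print(n,[proj(n,[.499,.1716,z]).round(1) for z in (0.205,.085,.142)])
t=cv2.imread("pics/t1.png"); s=cv2.imread("pics/s1.png")
def crop(im,x,y,w,h,k,g=0.6): 
    c=im[y:y+h,x:x+w].astype(float)/255; c=np.clip((c*1.3)**g,0,1)*255
    return cv2.resize(c.astype(np.uint8),None,fx=k,fy=k,interpolation=cv2.INTER_CUBIC)
cv2.imwrite("pics/c5.png",np.hstack([crop(s,390,160,80,110,5),crop(t,130,210,80,110,5)]))
E
```

```text
s1.npz [array([442.2, 188. ]), array([429.3, 233.1]), array([435.1, 212.9])]
t1.npz [array([164.1, 264.2]), array([180.5, 264.6]), array([173.3, 264.4])]
```

View pics/c5.png

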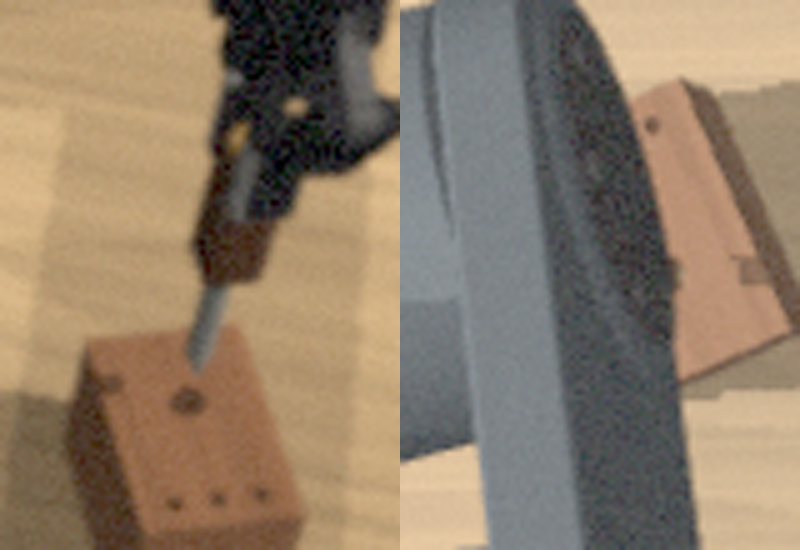

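```bash
python3 - <<'E'
from rb import *
r.move_to([0.485,-0.159,0.155],Q(22)); r.sleep(0.2); st('above clamp')
pic('scene','s2');pic('top','t2')
from h import *
print(atz('s1.npz',(427.2,239.8),.065))
def proj(n,p):
    d,K,T=load(n); c=T@np.append(p,1); u=K@c[:3]; return u[:2]/u[2]
for n in('s2.npz','t2.npz'): print(n,[proj(n,[.485,-.159,z]).round(1) for z in (0.185,.065,.122,.035)])
t=cv2.imread("pics/t2.png"); s=cv2.imread("pics/s2.png")
def crop(im,x,y,w,h,k,g=0.6): 
    c=im[y:y+h,x:x+w].astype(float)/255; c=np.clip((c*1.3)**g,0,1)*255
    return cv2.resize(c.astype(np.uint8),None,fx=k,fy=k,interpolation=cv2.INTER_CUBIC)
cv2.imwrite("pics/c6.png",np.hstack([crop(s,240,165,50,60,8),crop(t,355,240,50,60,8)]))
E
```

```text
above clamp t 8.09 p [ 0.4853 -0.1582  0.155 ] q6 -45.4 F [-0.19  0.17 -0.22] M [-0.01   0.028  0.015] op 0.235
[0.4991 0.1713 0.065 ]
s2.npz [array([255.4, 153.8]), array([260.6, 198.8]), array([258.3, 178.5]), array([261.8, 208.8])]
t2.npz [array([398.2, 268.6]), array([386.3, 268.4]), array([391.6, 268.5]), array([383.7, 268.4])]
```

View pics/c6.png

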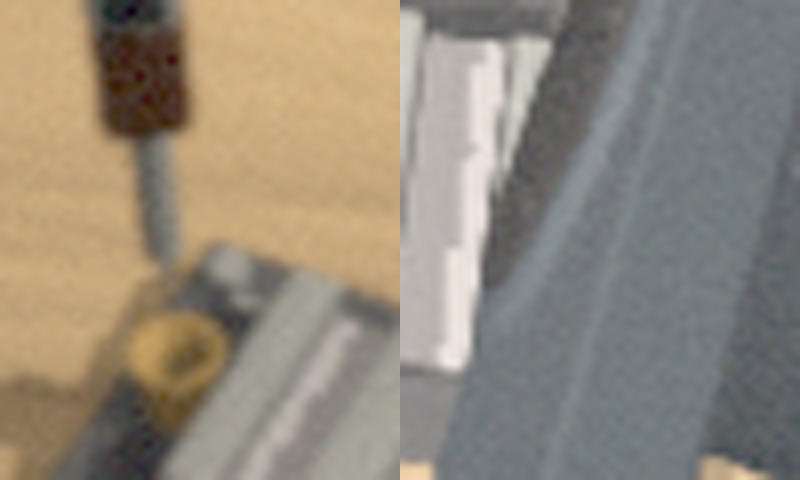

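```bash
python3 - <<'E'
from rb import *
s=cv2.imread("pics/s2.png")
def crop(im,x,y,w,h,k,g=0.6): 
    c=im[y:y+h,x:x+w].astype(float)/255; c=np.clip((c*1.3)**g,0,1)*255
    return cv2.resize(c.astype(np.uint8),None,fx=k,fy=k,interpolation=cv2.INTER_NEAREST)
r.move_to([0.485,-0.159,0.155],Q(-68)); r.sleep(0.2); st()
pic('scene','s3'); s3=cv2.imread('pics/s3.png')
cv2.imwrite("pics/c7.png",np.hstack([crop(s,248,180,25,35,16),crop(s3,248,180,25,35,16)]))
E
```

```text
t 9.79 p [ 0.485 -0.159  0.155] q6 44.6 F [ 0.26  0.7  -1.48] M [ 0.003 -0.007  0.   ] op 0.235
```

View pics/c7.png

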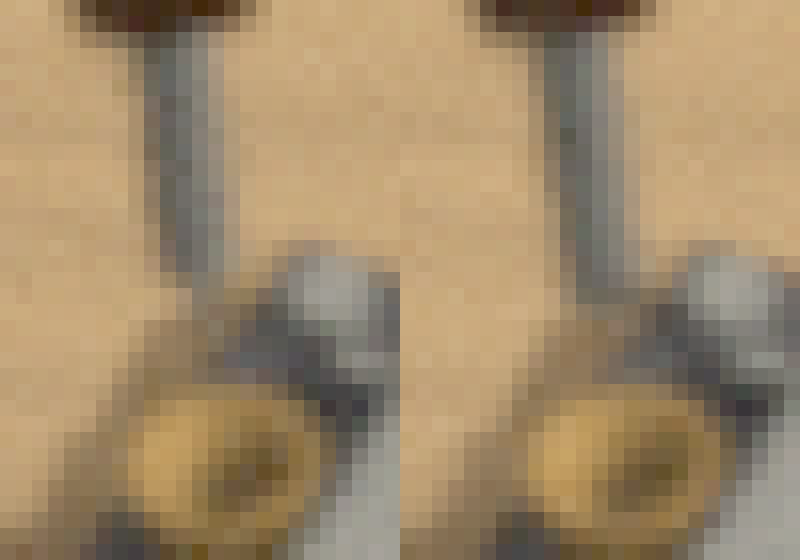

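Edge-on at jaw 22° the tip is thin at (260.5,198.7), and at −68° it is wide. So the blade lies along the jaw direction, and the tip is within about 1 mm of the predicted point. Now I'll go down gently, starting anticlockwise of the slot angle I estimated.

```bash
cat >> rb.py <<'E'
def avg(n=8,dt=0.02):
    F=[];M=[]
    for i in range(n): r.sleep(dt); F.append(r.current_contact_force()); M.append(r.current_torque())
    return np.mean(F,0),np.mean(M,0)
E
python3 - <<'E'
from rb import *
x,y=0.485,-0.159
r.move_to([x,y,0.135],Q(42)); F0,M0=avg(12); st('rot'); print('tare',F0,M0); np.save('tare.npy',np.r_[F0,M0])
for z in [0.125,0.121,0.117,0.114,0.112,0.1115,0.111,.1105,.110,.1095,.109,.1085,.108]:
    r.move_linear([x,y,z],vel=0.05); F,M=avg(5)
    print(z,round(r.current_t(),2),np.array(r.current_tool_pos()),(F-F0).round(2),(M-M0).round(3))
    if F[2]-F0[2]>2.5 or np.linalg.norm((F-F0)[:2])>6: break
E
```

```text
rot t 11.72 p [ 0.485 -0.159  0.135] q6 -65.4 F [ 0.22 -1.24 -1.03] M [ 0.005  0.015 -0.032] op 0.236
tare [ 0.0367  0.143  -1.1178] [ 0.0061  0.0003 -0.0018]
0.125 12.15 [ 0.485  -0.159   0.1249] [ 0.07  0.09 -0.12] [-0.004 -0.007  0.007]
0.121 12.48 [ 0.485 -0.159  0.121] [-0.34  0.03  0.5 ] [ 0.    -0.004 -0.004]
0.117 12.82 [ 0.485  -0.1589  0.1169] [ 0.44  0.24 -0.26] [ 0.132 -0.142  0.007]
0.114 13.15 [ 0.485 -0.159  0.114] [ 0.62  0.46 -0.98] [ 0.192 -0.206 -0.005]
0.112 13.48 [ 0.485  -0.1589  0.1119] [ 1.11  0.97 -0.88] [ 0.314 -0.256 -0.006]
0.1115 13.82 [ 0.485  -0.159   0.1115] [0.42 0.67 0.56] [ 0.319 -0.242  0.002]
0.111 14.15 [ 0.485 -0.159  0.111] [ 0.63  1.2  -0.09] [ 0.341 -0.234 -0.024]
0.1105 14.48 [ 0.485  -0.159   0.1105] [0.91 0.96 0.07] [ 0.382 -0.261  0.015]
0.11 14.82 [ 0.485 -0.159  0.11 ] [0.41 1.72 0.75] [ 0.393 -0.223 -0.001]
0.1095 15.15 [ 0.4851 -0.159   0.1097] [0.16 1.6  4.23] [ 0.371 -0.095  0.008]
```

```bash
python3 - <<'E'
from rb import *
T=np.load('tare.npy'); F0,M0=T[:3],T[3:]
def go(x,y,z):
    r.move_linear([x,y,z],vel=0.05); F,M=avg(6)
    print((x,y,z),round(r.current_t(),2),(F-F0).round(2),(M-M0).round(3)); return F-F0,M-M0
go(.485,-.159,.1115)
go(.4855,-.159,.1115)
x,y=.4855,-.158
F,M=go(x,y,.1115)
E
```

```text
(0.485, -0.159, 0.1115) 15.5 [1.16 1.19 0.81] [ 0.329 -0.236  0.003]
(0.4855, -0.159, 0.1115) 15.85 [-0.04  0.55  0.03] [0.217 0.012 0.016]
(0.4855, -0.158, 0.1115) 16.2 [ 0.32 -0.22 -0.05] [ 0.    -0.005  0.009]
```

```bash
python3 - <<'E'
from rb import *
T=np.load('tare.npy'); F0,M0=T[:3],T[3:]
x,y=.4855,-.158
z=.1100; phi=42
def meas(n=5):
    F,M=avg(n); F=F-F0; M=M-M0
    print(round(phi,1),round(z,4),round(r.current_t(),2),np.round(r.current_tool_pos()[2],4),F.round(2),M.round(3)); return F,M
r.move_linear([x,y,z],vel=0.05); F,M=meas()
while F[2]<3.2 and z>.1085:
    z-=.0002; r.move_linear([x,y,z],vel=0.05); F,M=meas()
while z>.106 and phi>15 and F[2]<7.5 and abs(M[2])<.08:
    if F[2]<1.8:
        z-=.0004; r.move_linear([x,y,z],vel=0.05); F,M=meas()
    else:
        phi-=3; r.move_to([x,y,z],Q(phi)); F,M=meas()
E
```

```text
42 0.11 16.53 0.1101 [ 0.61 -0.44  1.06] [-0.03  -0.074  0.012]
42 0.1098 16.87 0.1099 [ 0.29 -0.12  1.15] [-0.035 -0.085 -0.001]
42 0.1096 17.2 0.1097 [ 0.24 -0.05  2.61] [-0.041 -0.096  0.013]
42 0.1094 17.53 0.1095 [ 0.48 -0.08  3.16] [-0.039 -0.079  0.02 ]
42 0.1092 17.87 0.1093 [ 0.45 -0.02  4.88] [-0.04  -0.106  0.009]
39 0.1092 18.2 0.1092 [ 0.64 -0.33  4.73] [-0.074 -0.182 -0.011]
36 0.1092 18.53 0.1092 [ 0.86 -0.82  4.54] [-0.096 -0.299  0.005]
33 0.1092 18.87 0.1088 [-0.15 -0.22 -0.02] [-0.031 -0.002  0.005]
33 0.1088 19.2 0.1087 [-0.39  0.17 -0.28] [0.023 0.027 0.037]
33 0.1084 19.53 0.1084 [-0.17  0.26 -0.  ] [0.084 0.046 0.013]
33 0.108 19.87 0.108 [ 0.03  0.13 -0.22] [ 0.092  0.024 -0.028]
33 0.1076 20.2 0.1076 [ 0.27  0.27 -0.32] [0.103 0.029 0.003]
33 0.1072 20.53 0.1072 [-0.26 -0.06 -0.05] [ 0.087  0.029 -0.011]
33 0.1068 20.87 0.1068 [-0.43  0.43 -0.07] [ 0.118  0.039 -0.023]
33 0.1064 21.2 0.1064 [-0.36  0.25  0.13] [ 0.128  0.032 -0.023]
33 0.106 21.53 0.106 [-0.08  0.23  0.22] [0.142 0.02  0.011]
```

The blade dropped in at 33–36°, which agrees with the picture. Next I seat it at about 5 N and turn it clockwise.

```bash
cat > turn.py <<'E'
from rb import *
T=np.load('tare.npy'); F0,M0=T[:3],T[3:]
x,y,z,phi=.4855,-.158,.106,33.
def meas(n=5,pr=True):
    F,M=avg(n); F=F-F0; M=M-M0
    if pr: print(round(phi,1),round(z,4),round(r.current_t(),2),F.round(2),M.round(3))
    return F,M
F,M=meas()
while F[2]<4 and z>.1035:
    z-=.0002; r.move_linear([x,y,z],vel=0.05); F,M=meas(4)
while phi>-6 and abs(M[2])<.095 and 2<F[2]<7.5:
    phi-=4; 
    if F[2]<4: z-=.0001
    if F[2]>5.8: z+=.0001
    r.move_to([x,y,z],Q(phi)); F,M=meas(5)
np.save('pose.npy',[x,y,z,phi])
E
python3 turn.py
```

```text
33.0 0.106 21.62 [-0.81  0.48 -0.1 ] [ 0.119  0.031 -0.022]
33.0 0.1058 21.93 [-0.24  0.73  0.31] [0.15  0.042 0.044]
33.0 0.1056 22.25 [-0.21  0.76 -0.17] [0.136 0.05  0.005]
33.0 0.1054 22.57 [ 0.17  0.23 -0.01] [ 0.131  0.058 -0.006]
33.0 0.1052 22.88 [-0.34  0.67  0.46] [0.161 0.063 0.024]
33.0 0.105 23.2 [-0.77  0.5   2.73] [ 0.131  0.138 -0.004]
33.0 0.1048 23.52 [-0.95  0.65  6.38] [ 0.151  0.227 -0.006]
29.0 0.1049 23.85 [-0.35  0.22  5.83] [0.051 0.077 0.012]
25.0 0.105 24.18 [ 0.29 -0.29  5.21] [ 0.007 -0.029  0.01 ]
21.0 0.105 24.52 [ 0.76 -0.2   4.7 ] [-0.012 -0.085  0.013]
17.0 0.105 24.85 [0.2  0.16 5.17] [ 0.092 -0.068 -0.006]
13.0 0.105 25.18 [ 0.13 -0.12  5.74] [ 0.043 -0.062  0.028]
9.0 0.105 25.52 [ 0.01 -0.34  5.54] [-0.024 -0.025  0.068]
5.0 0.105 25.85 [-0.12  0.02  5.31] [-0.069  0.013  0.064]
1.0 0.105 26.18 [ 0.04 -0.69  5.97] [-0.129 -0.033  0.073]
-3.0 0.1051 26.52 [-0.01 -0.98  4.2 ] [-0.228 -0.06   0.038]
-7.0 0.1051 26.85 [ 0.22 -1.58  4.03] [-0.291 -0.063  0.085]
```

```bash
cat > turn2.py <<'E'
from rb import *
T=np.load('tare.npy'); F0,M0=T[:3],T[3:]
x,y,z,phi=np.load('pose.npy')
def meas(n=5):
    F,M=avg(n); F=F-F0; M=M-M0
    print(round(phi,1),np.round([x,y,z],4),round(r.current_t(),2),F.round(2),M.round(3))
    return F,M
F,M=meas(4)
while phi>-60:
    phi-=4 if phi>-24 else 2
    if F[2]<4: z-=.0001
    if F[2]>5.8: z+=.0001
    y+=np.clip(M[0]*.0015,-.0004,.0004); x+=np.clip(-M[1]*.0015,-.0004,.0004)
    r.move_to([x,y,z],Q(phi)); F,M=meas(5)
    np.save('pose.npy',[x,y,z,phi])
    if not 2<F[2]<7.5: break
    if M[2]>.095:
        F,M=meas(8)
        if M[2]>.095: break
E
python3 turn2.py
```

```text
-7.0 [ 0.4855 -0.158   0.1051] 26.92 [ 0.1  -1.1   4.03] [-0.277 -0.071  0.034]
-11.0 [ 0.4856 -0.1584  0.1051] 27.25 [-0.33 -0.33  3.98] [-0.1    0.065  0.056]
-15.0 [ 0.4855 -0.1586  0.105 ] 27.58 [-0.31 -0.33  5.42] [0.014 0.137 0.07 ]
-19.0 [ 0.4853 -0.1585  0.105 ] 27.92 [-0.55 -0.55  5.09] [-0.032 -0.035  0.074]
-23.0 [ 0.4854 -0.1586  0.105 ] 28.25 [-0.32 -0.12  5.6 ] [-0.043  0.004  0.069]
-27.0 [ 0.4854 -0.1586  0.105 ] 28.58 [-0.05  0.05  6.03] [-0.024  0.003  0.067]
-29.0 [ 0.4853 -0.1587  0.1051] 28.92 [ 0.37 -0.27  4.18] [-0.075 -0.058  0.081]
-31.0 [ 0.4854 -0.1588  0.1051] 29.25 [ 0.05 -0.02  4.29] [-0.     0.067  0.056]
-33.0 [ 0.4853 -0.1588  0.1051] 29.58 [ 0.34 -0.23  3.58] [-0.048  0.003  0.045]
-35.0 [ 0.4853 -0.1589  0.105 ] 29.92 [-0.26 -0.21  5.09] [0.06  0.093 0.065]
-37.0 [ 0.4852 -0.1588  0.105 ] 30.25 [-0.32 -0.34  4.96] [-0.069 -0.015  0.064]
-39.0 [ 0.4852 -0.1589  0.105 ] 30.58 [0.05 0.13 5.55] [-0.01  0.02  0.07]
-41.0 [ 0.4852 -0.1589  0.105 ] 30.92 [-0.15  0.07  5.61] [0.006 0.01  0.1  ]
-41.0 [ 0.4852 -0.1589  0.105 ] 31.05 [-0.22  0.09  5.51] [ 0.009 -0.01   0.082]
-43.0 [ 0.4852 -0.1589  0.105 ] 31.38 [ 0.01 -0.42  5.67] [-0.049  0.031  0.093]
-45.0 [ 0.4851 -0.159   0.105 ] 31.72 [-0.53 -0.59  5.73] [-0.008  0.022  0.101]
-45.0 [ 0.4851 -0.159   0.105 ] 31.85 [-0.02  0.04  5.75] [-0.012  0.053  0.11 ]
```

```bash
cat > turn3.py <<'E'
from rb import *
T=np.load('tare.npy'); F0,M0=T[:3],T[3:]
x,y,z,phi=np.load('pose.npy')
def meas(n=16):
    F,M=avg(n,.015); F=F-F0; M=M-M0
    print(round(phi,1),np.round([x,y,z],4),round(r.current_t(),2),F.round(2),M.round(3))
    return F,M
F,M=meas()
while phi>-62 and M[2]<.145:
    phi-=1.5 if M[2]<.125 else 1
    if F[2]<4: z-=.0001
    if F[2]>5.8: z+=.0001
    r.move_to([x,y,z],Q(phi)); F,M=meas()
    np.save('pose.npy',[x,y,z,phi])
    if not 2<F[2]<7.5: break
meas(25)
E
python3 turn3.py
```

```text
-45.0 [ 0.4851 -0.159   0.105 ] 32.12 [-0.29 -0.2   5.95] [0.002 0.026 0.106]
-46.5 [ 0.4851 -0.159   0.1051] 32.63 [ 0.31 -0.63  4.8 ] [-0.077 -0.028  0.12 ]
-48.0 [ 0.4851 -0.159   0.1051] 33.15 [-0.45  0.08  4.46] [0.031 0.146 0.124]
-49.5 [ 0.4851 -0.159   0.1051] 33.67 [-0.91  0.24  4.06] [0.111 0.229 0.121]
-51.0 [ 0.4851 -0.159   0.1051] 34.18 [-0.95  0.37  4.46] [0.13  0.289 0.148]
-51.0 [ 0.4851 -0.159   0.1051] 34.6 [-1.21  0.42  3.79] [0.144 0.324 0.134]
```

```bash
python3 - <<'E'
from rb import *
T=np.load('tare.npy'); F0,M0=T[:3],T[3:]
x,y,z,phi=np.load('pose.npy')
def meas(n=16):
    F,M=avg(n,.015); F=F-F0; M=M-M0
    print(round(phi,1),np.round([x,y,z],4),round(r.current_t(),2),F.round(2),M.round(3))
    return F,M
phi-=1.5; x-=.0004; y+=.0001; r.move_to([x,y,z],Q(phi)); meas(30)
for i in range(4):
    phi+=3; r.move_to([x,y,z],Q(phi)); F,M=meas(12)
    if M[2]<.03: break
np.save('pose.npy',[x,y,z,phi])
E
```

```text
-52.5 [ 0.4847 -0.1589  0.1051] 35.35 [-0.2  -0.18  2.04] [-0.051  0.004  0.149]
-49.5 [ 0.4847 -0.1589  0.1051] 35.8 [ 0.2  -0.5   1.87] [-0.088 -0.112  0.115]
-46.5 [ 0.4847 -0.1589  0.1051] 36.25 [ 0.47 -0.65  1.63] [-0.093 -0.17   0.095]
-43.5 [ 0.4847 -0.1589  0.1051] 36.7 [ 0.79 -0.17  1.44] [-0.055 -0.203  0.043]
-40.5 [ 0.4847 -0.1589  0.1051] 37.15 [ 0.85 -0.04  1.81] [-0.024 -0.214  0.035]
```

```bash
python3 - <<'E'
from rb import *
T=np.load('tare.npy'); F0,M0=T[:3],T[3:]
x,y,z,phi=np.load('pose.npy')
phi+=3; r.move_to([x,y,z],Q(phi)); F,M=avg(12); print((F-F0).round(2),(M-M0).round(3))
r.move_linear([x,y,.112],vel=.03); st('l1')
r.move_linear([x,y,.160],vel=.1); st('l2')
F,M=avg(10); print((F-F0).round(2),(M-M0).round(3))
r.move_to([.4991,.1714,.175],Q(22)); r.sleep(.2); st('block')
pic('scene','s4');pic('top','t4')
s=cv2.imread('pics/s4.png'); t=cv2.imread('pics/t4.png')
def crop(im,x,y,w,h,k,g=0.6): 
    c=im[y:y+h,x:x+w].astype(float)/255; c=np.clip((c*1.3)**g,0,1)*255
    return cv2.resize(c.astype(np.uint8),None,fx=k,fy=k,interpolation=cv2.INTER_CUBIC)
cv2.imwrite("pics/c8.png",np.hstack([crop(s,400,180,60,75,6),crop(t,330,230,70,75,6)]))
E
```

```text
[0.43 0.3  2.26] [ 0.05  -0.155  0.022]
l1 t 37.98 p [ 0.4847 -0.1589  0.1121] q6 14.1 F [-0.88  0.39 -2.49] M [-0.012 -0.005  0.039] op 0.236
l2 t 38.62 p [ 0.4845 -0.1587  0.1596] q6 14.1 F [ 0.34  0.27 -1.87] M [ 0.018 -0.039 -0.046] op 0.238
[ 0.03 -0.08 -0.03] [ 0.002 -0.007 -0.   ]
block t 40.23 p [0.4993 0.1705 0.1749] q6 -8.1 F [-0.03  0.24 -1.21] M [ 0.025  0.052 -0.044] op 0.238
```

View pics/c8.png

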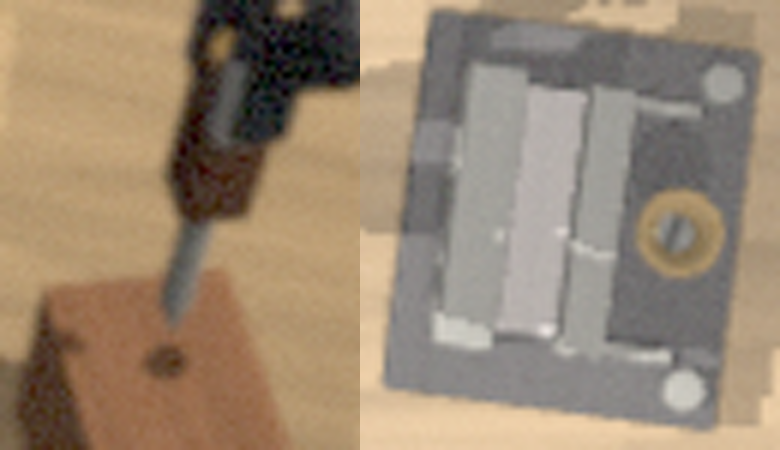

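The bar is now shut between both jaws with no gap left, and the slot has turned. The blade tip, at crop (173,325), lines up with the hole at (167,361). I'll lower the driver in.

```bash
python3 - <<'E'
from rb import *
T=np.load('tare.npy'); F0,M0=T[:3],T[3:]
x,y=.4991,.1714
F0,M0=avg(12)
for z in [.157,.152,.147,.135,.120,.108,.101,.0995,.0990,.0985,.098,.0976,.0972]:
    r.move_linear([x,y,z],vel=0.06); F,M=avg(5); F=F-F0;M=M-M0
    print(z,round(r.current_t(),2),np.round(r.current_tool_pos()[2],4),F.round(2),M.round(3))
    if F[2]>3 or abs(M[:2]).max()>.5: break
E
```

```text
0.157 41.07 0.1571 [0.   0.19 0.14] [ 0.032 -0.007  0.01 ]
0.152 41.4 0.152 [-0.24  0.01  0.41] [-0.001  0.001 -0.011]
0.147 41.73 0.1469 [0.3  0.29 0.13] [ 0.009 -0.011  0.028]
0.135 42.17 0.1349 [ 0.16 -0.07 -0.07] [-0.002 -0.007  0.019]
0.12 42.65 0.12 [0.19 0.04 0.53] [0.001 0.018 0.036]
0.108 43.08 0.108 [ 0.66  0.33 -0.27] [-0.018  0.002  0.007]
0.101 43.43 0.1009 [0.52 0.27 0.07] [ 0.001  0.016 -0.003]
0.0995 43.77 0.0995 [ 0.25 -0.01 -0.06] [-0.    -0.024  0.034]
0.099 44.1 0.099 [0.08 0.12 0.06] [0.003 0.001 0.012]
0.0985 44.43 0.0985 [-0.06 -0.09 -0.05] [0.007 0.008 0.001]
0.098 44.77 0.0983 [-1.21 -0.88  5.42] [-0.058  0.289  0.022]
```

```bash
python3 - <<'E'
from rb import *
r.set_gripper(0.5); st('rel')
r.move_linear([.4991,.1714,.17],vel=.12); st('up')
r.set_joints([1.154, 0.351, 1.652, -0, 1.139, -0.085]); r.sleep(.2); st('away')
pic('scene','s5');pic('top','t5')
s=cv2.imread('pics/s5.png'); t=cv2.imread('pics/t5.png')
def crop(im,x,y,w,h,k,g=0.6): 
    c=im[y:y+h,x:x+w].astype(float)/255; c=np.clip((c*1.3)**g,0,1)*255
    return cv2.resize(c.astype(np.uint8),None,fx=k,fy=k,interpolation=cv2.INTER_CUBIC)
cv2.imwrite("pics/c9.png",np.hstack([crop(s,390,200,50,90,5),crop(t,142,220,50,90,5),crop(t,330,225,60,90,5)]))
E
```

```text
rel t 45.12 p [0.4991 0.1714 0.0979] q6 -8.1 F [-0.51 -0.59 -0.57] M [-0.024 -0.064  0.017] op 0.498
up t 45.87 p [0.4987 0.1713 0.1694] q6 -8.1 F [-0.78  0.57  0.07] M [0.029 0.017 0.035] op 0.498
away t 47.8 p [0.1799 0.5196 0.2216] q6 -4.9 F [ 0.15 -0.65 -0.41] M [ 0.044 -0.017  0.036] op 0.501
```

View pics/c9.png

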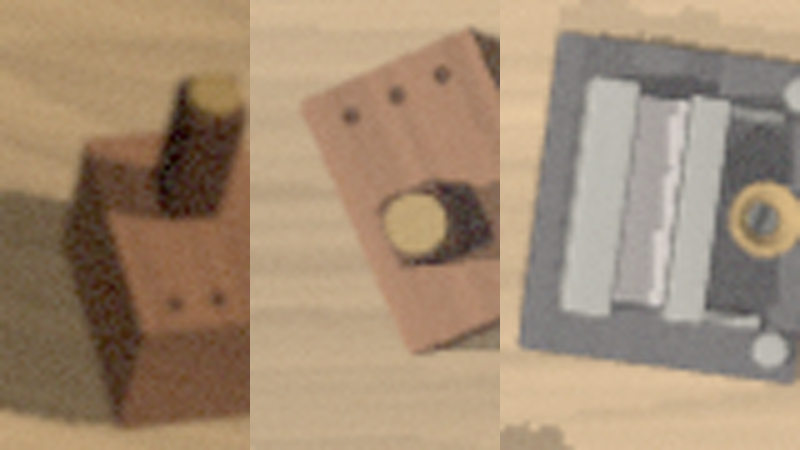

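View pics/s5.png

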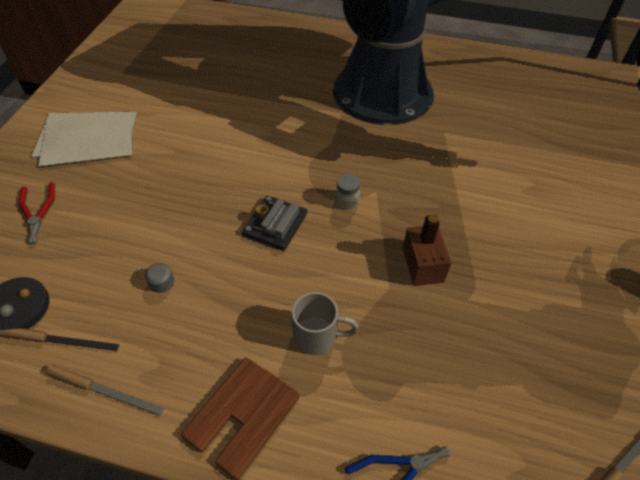

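The driver cap is back at exactly its starting pixels (top (174.8,264.8), scene (433,218)), so it is fully home. The sliding jaw has moved about 1 px (roughly 1.6 mm, against an expected 2 mm) onto the bar, and the mug, jar and die have not moved.

```bash
python3 -c "
from rb import *
print(r.hand_in()); st()"
```

```text
the job is handed in; nothing more can be done
None
the job is handed in; nothing more can be done
```

The bar is clamped, the screwdriver is back in its hole, and I handed the job in at about 48 s with the arm clear of everything.

- **Slot:** I pressed the blade on the screw head at about 5 N and turned it clockwise. It dropped in at a world yaw of about 33–36°, which agreed with the slot seen in the picture.
- **Tightening:** I turned the screw clockwise with the press averaging 4–6.4 N. The torque held at about 0.07 N m until the bar met both jaws. I stopped at 0.149 N m, which is about 36 N on the bar by the figures given.
- **Return:** I eased the twist off and lifted the driver out. I lowered it into its hole until the handle touched the block at the original height, then let go.

**Last checks:**
- The brass cap is at the same pixels as at the start in both views, so the driver is upright and fully home.
- The sliding jaw moved about 1 pixel (roughly 1.6 mm) towards the bar. The expected travel was about 2 mm, so that agrees within what the picture can resolve; the torque rise is the stronger evidence that the bar is held.
- The mug, jar and die look unmoved in the final picture.

**What disagreed:**
- The press fell to about 2 N on the last 1.5° of turning, below the 3 N asked, but the blade stayed in the slot.
- My two estimates of the collar's position differed by about 3 mm. I settled it by feel as the driver went into the flared top.

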